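Run the screw samples under the microscope

ROBOT

A 6-joint arm with a two-finger parallel gripper is mounted at the origin on the work surface. World frame = base frame: x ahead of the robot, y to its left, z up, the work surface at z = 0. Lengths are in m, angles in degrees, forces in N, time in s.
With the tool pointing down it reaches from about 0.325 to 0.85 m from the base axis. Payload 15.5 kg.
Tool frame: the origin (TCP) lies midway between the tips of the shut fingers; the grasp point (between the pads) lies 19 mm behind it; z points along the fingers, y is the line along which they close (so a half turn about z gives the same grasp; the last joint's range is limited). The gripper opens to 91 mm and grips with 3 to 60 N. Pads are 32 mm wide; open, the fingers measure 118 mm over their backs; the gripper's body (76 mm by 178 mm) begins 60 mm behind the grasp point.
Start: joints at [60.017, 28.281, 77.091, -0, 74.628, -5.472], TCP at [0.259, 0.569, 0.214] pointing down, gripper open.
Joint ranges: [-166.48, 166.48], [-47.26, 123.95], [12.59, 153.08], [-70.14, 250.14], [6.76, 159.57], [-176.63, 176.63]. Speed limits (degrees/s): [108.29, 108.29, 147.25, 172.46, 172.46, 172.46].

INTERFACE

Orientations are given as a 3x3 rotation matrix whose columns are the frame's x, y, z axes.
In Python, from bench import ctrl gives the robot as it stands. The module is installed in compiled form; this text tells all that it offers. Calls block until the motion is done:
- ctrl.goto(position, orientation): joint-space move of the TCP to a pose.
- ctrl.move_l(position, vel=0.15, ori=None, contact_N=None): straight line of the TCP; ori=None keeps the orientation; vel is the mean speed in m/s. With contact_N (N) it stops when the force on the tool has changed by that much, and returns True; else False.
- ctrl.movej(angles): joint-space move.
- ctrl.command_gripper(opening): opening from 0.0 (shut) to 1.0 (fully open); the grip force is fixed at half the most; returns when the fingers have stopped.
- ctrl.sleep(seconds).
- ctrl.ik(position, orientation): joint angles nearest the present ones, or None.
- ctrl.read_camera(name): name is "scene" or "top" or "wrist"; returns the picture (480x640x3 uint8, blue, green, red); there is no depth.
- ctrl.camera_params(name): a dict with "fx", "fy", "cx", "cy" (pixels), "pose" (4x4, takes a point from camera to world coordinates); the wrist camera has in their place "T_tool_cam" (4x4, takes a point from camera to tool coordinates, whose origin is the TCP and whose axes are the flange's). Camera axes: x right, y up, looking along -z (the intrinsics and any distortion apply to the point x, -y, -z); pixel columns grow to the right and rows downward; lengths in m; the calibration is good to about 2 mm. A picture is of the moment at which its call begins: read the wrist's pose just before it. camera_params takes no time and is no camera call.
A pose or a line that the arm cannot do raises ctrl.MotionError and nothing moves.
- ctrl.sign_off(): hands the job in; it is judged then, once.
Readings, each from a call of its own:
- ctrl.current_t(): time.
- ctrl.current_q(): joint angles.
- ctrl.current_dq(): joint speeds.
- ctrl.current_effort(): joint torques, N m.
- ctrl.current_tool_pos(): TCP position.
- ctrl.current_eef_rot(): TCP orientation.
- ctrl.current_contact_force(): force on the tool from outside, world axes, zero at the start.
- ctrl.current_wrist_torque(): the same for the moment, N m.
- ctrl.current_grip_width(): opening from 0.0 (shut) to 1.0 (fully open).
- ctrl.current_grasp_force(): force on a finger pad.
Only numpy, scipy, OpenCV 4.12 (cv2) and the standard library are available. Lean on these libraries where they do the work, as an engineer would, in place of code of your own. Each camera call takes 0.05 s, during which the arm holds its last target. There are 200 camera calls.

TASK

Put the clamped screw samples under the microscope: press the lock button on the carriage with a fingertip, keep it held down while you push the carriage along its rails all the way to the end stop, without slamming it, then let the button come up so that the carriage is locked there. Do not force the carriage along while it is locked and do not squeeze or bear down hard on the slide; a light touch is enough. Leave the other things on the bench where they are.

Things in the scene. Friction and masses are not known exactly. Their poses are not given: they have to be found in the camera images.
- sample_slide: Sample slide, fixed to the bench: grey base plate 150 mm (x) by 430 mm (y) by 12 mm thick. Origin at the centre of its underside on the bench, z up; its y axis runs along the two steel rails. The carriage runs along -y of this frame, towards the steel end stop and the microscope; x = 0 is the middle of the carriage and of the button. It stands turned by up to 0.35 rad either way.
- carriage (a joint): Position of the aluminium carriage on its rails, in m: 0 farthest from the end stop, 0.144 against the stop's rubber bumpers; grows along -y of sample_slide. It starts locked anywhere between 0 and about 0.06, in one of the 8 mm steps of a notched strip (play about 1 mm); the last step is at 0.144. Freed, it runs lightly (0.5 N plus 4 N per m/s; 0.8 to 1.3 kg). Over 0.4 m/s counts as slamming.
- lock_button (a joint): Travel of the lock button, in m: 0 is up (locked), 0.008 is fully down. A spring pushes it up, 3 N at the top to 6 N at the bottom. The carriage is free while it is more than 0.0065 down; let up, it locks in the nearest step. Beyond that it bottoms on a hard seat: 8 to 15 N hold it down well; the fingers must never load the slide with over 60 N in all.
- button_top (a point): Centre of the top face of the lock button: a plain black round cap, 28 mm across, on the rear (+y) part of the carriage, 53 mm above the bench when up and 45 mm when fully down (3 mm proud of the carriage plate, whose top is at 42 mm). The point moves with the button. The plate is 130 mm wide (x) and reaches 35 mm behind (+y of) the button axis.
- push_face (a point): Middle of the upright face, 110 mm wide and 42 to 58 mm above the bench, of the aluminium block that carries the screws. It stands 22 mm ahead of the button axis (towards -y of sample_slide), so a fingertip on the button can bear against it and push the carriage. Forward of it are the five clamped screws, a clamp strip and two small knurled knobs, up to 71 mm high.
- microscope_foot (a point): Foot of the microscope's post, at the end-stop end of the base plate, fixed. The post is 18 mm thick and reaches 227 mm above the bench. From it a bar holds a white microscope tube, 33 mm thick (its clamp 42 mm), 128 to 234 mm above the bench, over the place where the screws come; its axis is at x = 0, y = -0.091 of sample_slide, 95 mm ahead of the button axis when the carriage is home.
- screw_tray: Loose blue plastic tray of screws, 300 x 220 x 75 mm, to the left of the slide; origin at the centre of its underside. Leave alone.
- reject_box: Loose red steel box with a hole in its lid, 156 x 206 x 111 mm, to the right of the slide; origin at the centre of its underside. Leave alone.
- loupe: Loose black eye loupe standing on the bench on the near side of the slide, 36 mm across, 46 mm high; origin at the centre of its underside. Leave alone.
- ring_gauge: Loose steel ring gauge lying flat on the bench on the far side of the slide, 42 mm across, 14 mm high, 12 mm hole; origin at the centre of its underside. Leave alone.

How it is judged (in metres and radians):
On the way, in this order (a step that is already met when the one before it is completed fails the run):
1. the lock button is pressed down far enough to free the carriage (more than 6.5 mm), the carriage still short of the last third of its run (value of joint lock_button above 0.0065 m and value of joint carriage below 0.09 m), for 0.1 s.
2. the carriage is against the end stop (within 2 mm) with the button still held down (value of joint carriage above 0.142 m and value of joint lock_button above 0.006 m), for 0.1 s.
At the end, for the whole second after the job is handed in: The carriage stands at rest within 2.5 mm of the end stop, and the lock button is up again (within 1.5 mm), so that it is locked there (value of joint carriage above 0.1415 m and value of joint lock_button below 0.0015 m and velocity of joint carriage between -0.005 and 0.005 m/s); the robot touches nothing.
It fails at once if the carriage is forced along while the button is up (less than 2 mm down, faster than 0.1 m/s) (value of joint lock_button below 0.002 m and (velocity of joint carriage above 0.1 m/s or velocity of joint carriage below -0.1 m/s)).
It fails at once if the carriage is slammed (faster than 0.4 m/s) (velocity of joint carriage above 0.4 m/s).
It fails at once if the fingers squeeze or press the slide, its carriage or its button with over 60 N (contact force between the fingers and sample_slide above 60 N).
It fails at once if the tray, the box, the loupe or the ring gauge is lifted, carried or moved by more than 15 mm (distance of any of screw_tray, reject_box, loupe, ring_gauge from where it was at the start of the episode above 0.015 m).
It also fails if it takes over 35 s, if anything falls off the work surface, if the arm or the gripper's body presses on something with over 40 N, if the wrist force passes 120 N, or if a joint passes its speed limit or range.

## Working session

There is one attempt and no reset: what is moved stays moved. The work goes in short steps, each a Python script; the robot and the scene stay as the last script left them, time stands still between calls to the robot, and variables do not carry over. Pictures are saved under pics/ and viewed, at most 10 in all, crops included, and the job is handed in when it is done.

```bash
mkdir -p pics
python3 - <<'E'
from bench import ctrl
import cv2,numpy as np
np.set_printoptions(precision=4,suppress=True)
for n in("scene","top"):
    cv2.imwrite(f"pics/{n}0.png",ctrl.read_camera(n)); print(n,ctrl.camera_params(n))
print(ctrl.camera_params("wrist"),ctrl.current_t(),ctrl.current_eef_rot())
E
```

```text
scene {'fx': 526.7335812956086, 'fy': 526.7335812956086, 'cx': 327.4331824340218, 'cy': 229.68129081838183, 'pose': array([[-0.0187, -0.6202,  0.7842,  1.6571],
       [ 0.9997, -0.0235,  0.0053,  0.0296],
       [ 0.0151,  0.7841,  0.6205,  0.9255],
       [ 0.    ,  0.    ,  0.    ,  1.    ]])}
top {'fx': 559.7917437827118, 'fy': 559.7917437827118, 'cx': 326.79602712522507, 'cy': 240.19320915168146, 'pose': array([[ 0.0158,  0.9931, -0.1165,  0.412 ],
       [-0.9998,  0.0143, -0.0136,  0.0013],
       [-0.0118,  0.1167,  0.9931,  1.3861],
       [ 0.    ,  0.    ,  0.    ,  1.    ]])}
{'fx': 360.77632676854154, 'fy': 360.77632676854154, 'cx': 313.5054190696069, 'cy': 235.8638317337302, 'T_tool_cam': array([[ 0.0002,  0.9669,  0.2552,  0.0719],
       [ 1.    , -0.0004,  0.0006,  0.0003],
       [ 0.0007,  0.2552, -0.9669, -0.171 ],
       [ 0.    ,  0.    ,  0.    ,  1.    ]])} 0.1 [[-0.9099  0.4149 -0.0005]
 [ 0.4149  0.9099 -0.0009]
 [ 0.0001 -0.0011 -1.    ]]
```

View pics/top0.png

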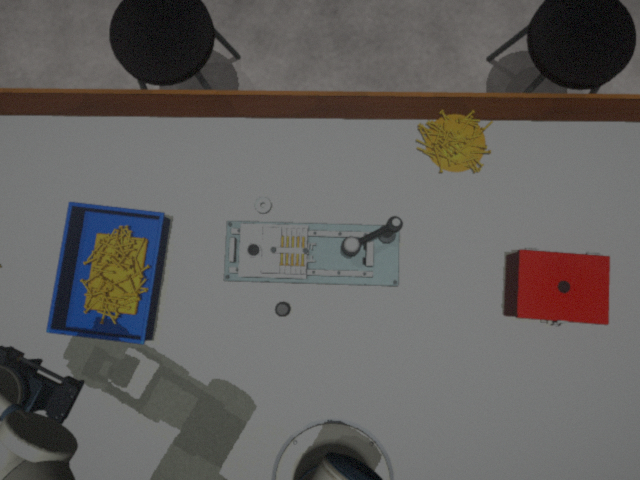

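View pics/scene0.png

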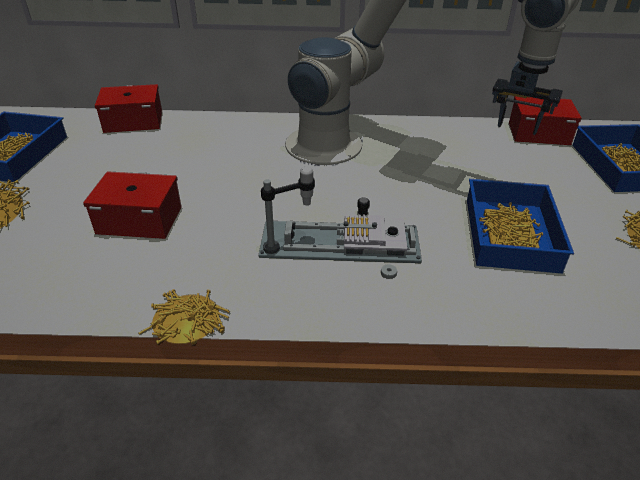

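The top picture shows the slide with the button near (253,250), the microscope head near (351,245), the loupe at (283,309) and the ring at (263,205). I'll enlarge that area.

Run:
```python
import cv2
a=cv2.imread("pics/top0.png")[190:325,215:415]
cv2.imwrite("pics/c1.png",cv2.resize(a,None,fx=4,fy=4,interpolation=cv2.INTER_CUBIC))
```

```text
(no output)
```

View pics/c1.png

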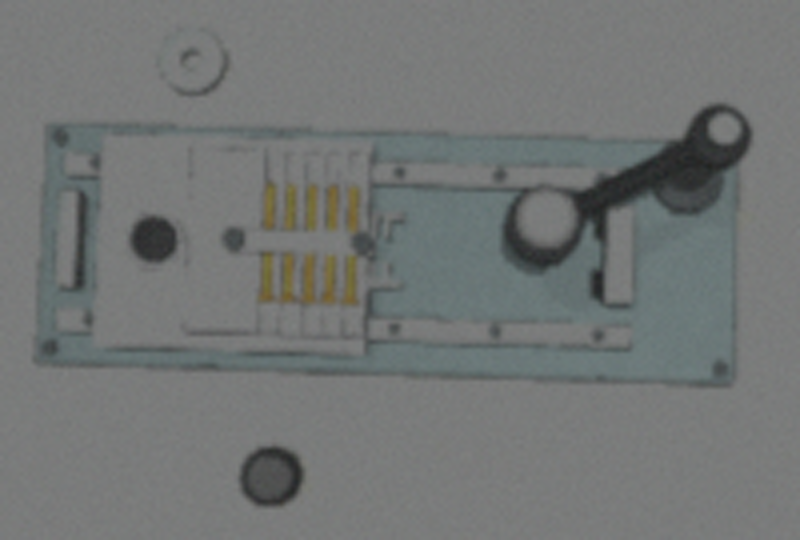

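The enlarged crop shows the plate corners at about (46,124), (740,140), (735,384) and (35,363), and the button centre at (154,239).

```bash
cat > h.py <<'E'
from bench import ctrl
import cv2,numpy as np
np.set_printoptions(precision=4,suppress=True)
def ray(K,T,u,v,z):
    d=T[:3,:3]@np.array([(u-K['cx'])/K['fx'],-(v-K['cy'])/K['fy'],-1]); o=T[:3,3]
    return o+d*(z-o[2])/d[2]
def down(a):  # tool z down, x axis at world angle a
    return np.array([[np.cos(a),np.sin(a),0],[np.sin(a),-np.cos(a),0],[0,0,-1]])
E
python3 - <<'E'
from h import *
K=ctrl.camera_params("top")
f=lambda x,y,z:ray(K,K['pose'],215+(x+.5)/4-.5,190+(y+.5)/4-.5,z)
C=[f(*p,.012) for p in((46,124),(740,140),(735,384),(35,363))]
b=f(154,239,.053)
for i in range(4): print(C[i],np.linalg.norm(C[i]-C[i-1]))
c=np.mean(C,0); ey=(C[0]+C[3]-C[1]-C[2])[:2]; ey/=np.linalg.norm(ey); ex=np.array([ey[1],-ey[0]])
yaw=np.arctan2(-ey[0],ey[1]); d=b[:2]-c[:2]
print("c",c,"yaw",yaw,"b",b,"in slide",d@ex,d@ey)
for n,p in dict(loupe=(271,476,.046),ring=(193,62,.014),tube=(546,215,.234),post=(725,128,.227)).items():
    q=f(*p);e=q[:2]-c[:2];print(n,q,e@ex,e@ey)
for a in (0,90,180,270):
  for p in (b[:2],b[:2]-.144*ey):
    print(a,ctrl.ik([*p,.2],down(yaw+np.radians(a))))
E
```

```text
[0.6187 0.2712 0.012 ] 0.14842425418284366
[ 0.6147 -0.1597  0.012 ] 0.43087395749220025
[ 0.464  -0.1567  0.012 ] 0.15072722675440273
[0.4703 0.2725 0.012 ] 0.4292485992842418
c [0.5419 0.0568 0.012 ] yaw -0.011908303678749862 b [0.5438 0.1957 0.053 ] in slide 0.00021143663248626444 0.1388976809721191
loupe [0.4039 0.1226 0.046 ] -0.13877612719776403 0.06416109069643902
ring [0.6587 0.1806 0.014 ] 0.11527275458809874 0.12509646433608046
tube [ 0.5413 -0.0334  0.234 ] 0.0004988607437665621 -0.09028312300250452
post [ 0.5892 -0.1266  0.227 ] 0.04948316142105821 -0.18290303581713654
0 [ 13.8766  25.2869  84.9439  -0.      69.7692 104.5589]
0 [-0.8319 22.6741 89.5646 -0.     67.7613 89.8504]
90 [13.8766 25.2869 84.9439 -0.     69.7692 14.5589]
90 [-0.8319 22.6741 89.5646 -0.     67.7613 -0.1496]
180 [ 13.8766  25.2869  84.9439  -0.      69.7692 -75.4411]
180 [ -0.8319  22.6741  89.5646  -0.      67.7613 -90.1496]
270 [  13.8766   25.2869   84.9439   -0.       69.7692 -165.4411]
270 None
```

The fit agrees with the given sizes: the tube comes out at (0.0005, -0.0903) against (0, -0.091). The carriage is at about 0.009, so it is in the 8 mm step. I'll shut the gripper, hover with the camera to the rear, and check from close by.

```bash
cat >> h.py <<'E'
yaw=-0.0119; ey=np.array([-np.sin(yaw),np.cos(yaw)]); ex=np.array([np.cos(yaw),np.sin(yaw)])
c=np.array([.5419,.0568]); R=down(yaw+np.pi/2)
def P(x,y,z): return [*(c+x*ex+y*ey),z]   # slide frame -> world
E
python3 - <<'E'
from h import *
ctrl.command_gripper(0.0)
ctrl.goto(P(0,.139-.003,.13),R)
K=ctrl.camera_params("wrist"); p=ctrl.current_tool_pos(); r=ctrl.current_eef_rot()
im=ctrl.read_camera("wrist"); cv2.imwrite("pics/w1.png",im)
T=np.eye(4);T[:3,:3]=r;T[:3,3]=p;np.save("T.npy",T@K['T_tool_cam'])
print(p,r,ctrl.current_t(),ctrl.current_contact_force(),ctrl.current_grip_width())
E
```

```text
[0.5434 0.1937 0.1302] [[ 0.0103  0.9999  0.0002]
 [ 0.9999 -0.0103  0.0002]
 [ 0.0002  0.0002 -1.    ]] 3.2583 [-0.2406  0.019   0.0123] 0.006159475303523286
```

View pics/w1.png

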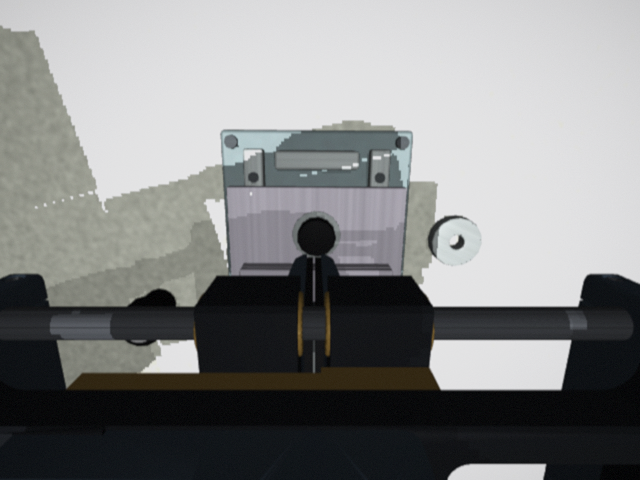

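The button shows centred near (316,236), with the fingertip just ahead of it at (313,257). Compute the button position from this view, then press.

Run:
```python
from h import *
K=ctrl.camera_params("wrist");T=np.load("T.npy")
for q in((316,236),(298,236),(335,236),(316,217)):
    b=ray(K,T,*q,.053)[:2]-c; print(b@ex,b@ey)
y=.136
ctrl.move_l(P(0,y,.062),vel=.06,ori=R)
print(ctrl.move_l(P(0,y,.0435),vel=.01,contact_N=10),ctrl.current_tool_pos(),ctrl.current_contact_force(),ctrl.current_t())
ctrl.sleep(.3);print(ctrl.current_tool_pos(),ctrl.current_contact_force())
```

```text
0.0016143812105109039 0.14327604919826187
-0.011196090669218388 0.14325324604020057
0.015136486326548217 0.14330011909226553
0.0015655954540759298 0.15707197610581672
True [0.544  0.1937 0.0529] [-0.3035  2.1687  2.9297] 5.5667
[0.544  0.1937 0.0529] [0.8931 3.6164 3.1385]
```

The press triggered at the cap top with some +y force, so the fingertip may be brushing the push face. The notch grid puts the button at y = 0.140. Lift, shift back and press again.

Run:
```python
from h import *
ctrl.move_l(P(0,.136,.064),vel=.05)
ctrl.sleep(.2);print(ctrl.current_contact_force())
y=.140
ctrl.move_l(P(0,y,.064),vel=.05)
ctrl.move_l(P(0,y,.055),vel=.03)
for z in (.053,.051,.049,.047):
    h=ctrl.move_l(P(0,y,z),vel=.01,contact_N=12)
    print(h,ctrl.current_tool_pos(),ctrl.current_contact_force(),ctrl.current_t())
    if h: break
```

```text
[-1.3109  0.3538  0.231 ]
False [0.5438 0.1968 0.0532] [-0.5055 -0.3006  2.8657] 7.4917
False [0.5437 0.1968 0.051 ] [0.9614 0.2728 3.0691] 7.8417
False [0.5437 0.1968 0.049 ] [ 1.4147 -0.5493  3.8106] 8.1917
False [0.5437 0.1968 0.047 ] [0.6877 0.4226 4.1773] 8.5417
```

The button is going down and the force follows the spring. Next, seat it and check the holding force.

Run:
```python
from h import *
y=.140
for z in np.arange(.0455,.0420,-.0003):
    ctrl.move_l(P(0,y,z),vel=.01,contact_N=15); ctrl.sleep(.05)
    f=np.mean([ctrl.current_contact_force() for _ in range(3)],0)
    print(round(z,4),ctrl.current_tool_pos(),f)
    if f[2]>9.5: break
print(ctrl.current_t())
```

```text
0.0455 [0.5437 0.1968 0.0456] [ 1.1147 -1.1859  5.5763]
0.0452 [0.5437 0.1968 0.0453] [ 0.7419 -0.1694  5.5967]
0.0449 [0.5437 0.1968 0.0452] [ 1.2869 -0.9101  9.9874]
9.4917
```

The button is seated at 10 N. Now push in short segments, correcting the downward force between them.

Run:
```python
from h import *
def F(): return np.mean([ctrl.current_contact_force() for _ in range(4)],0)
z=.0449
for y,v in [(.132,.02),(.10,.04),(.06,.05),(.02,.05),(.008,.03),(-.008,.015)]:
    h=ctrl.move_l(P(0,y,z),vel=v,contact_N=9)
    f=F(); print(y,h,ctrl.current_tool_pos(),f,ctrl.current_t())
    if f[2]<8: z-=.0002
    if f[2]>15: z+=.0002
    if h: break
```

```text
0.132 False [0.5436 0.1888 0.0452] [-0.0072 -0.0522  9.6223] 10.0417
0.1 False [0.5431 0.1567 0.0452] [ 0.2553 -0.5497 11.0832] 10.9917
0.06 False [0.5425 0.1167 0.0452] [-1.558  -1.0284 10.367 ] 11.9417
0.02 False [0.5419 0.0767 0.0452] [-2.6009 -0.1086 12.0563] 12.8917
0.008 False [0.5417 0.0647 0.0452] [-2.5025 -1.137  11.8907] 13.4417
-0.008 True [0.5417 0.0597 0.0452] [-0.3479  2.4046  7.6779] 13.9917
```

The tip met resistance at slide y = 0.003, where the end stop is expected. I'll press on gently to confirm, keeping the button held.

Run:
```python
from h import *
def F(): return np.mean([ctrl.current_contact_force() for _ in range(4)],0)
z=.0448; y=.003
ctrl.move_l(P(0,y,z),vel=.01,contact_N=15); print(F())
while y>-.008:
    y-=.001
    h=ctrl.move_l(P(0,y,z),vel=.01,contact_N=14);ctrl.sleep(.1);f=F();print(round(y,4),h,ctrl.current_tool_pos(),f)
    if f[1]>9: break
ctrl.sleep(.2);print(ctrl.current_t(),F())
cv2.imwrite("pics/top1.png",cv2.resize(ctrl.read_camera("top")[190:325,215:415],None,fx=4,fy=4,interpolation=cv2.INTER_CUBIC))
```

```text
[-2.5891  0.494  14.6305]
0.002 False [0.5417 0.0594 0.0452] [-1.996   7.0735 13.526 ]
0.001 False [0.5418 0.0586 0.0452] [-1.1703  9.2868 13.7955]
15.1417 [-1.3101  8.919  12.8732]
```

View pics/top1.png

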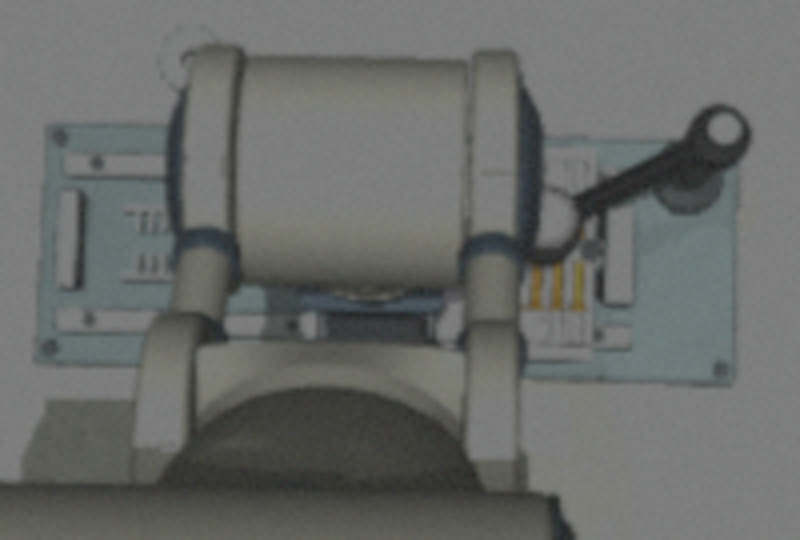

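The carriage front edge is at about x = 595, against the bumpers at 597. It has travelled about 135 mm, and the 9 N reaction confirms the stop. Lift straight up to release.

Run:
```python
from h import *
p=ctrl.current_tool_pos()
ctrl.move_l([p[0],p[1],.058],vel=.02)
ctrl.move_l([p[0],p[1],.16],vel=.1)
ctrl.sleep(.3);print(ctrl.current_contact_force(),ctrl.current_t())
p=ctrl.current_tool_pos()
q=[*(p[:2]+.10*ey),.2]
ctrl.move_l(q,vel=.12); print(ctrl.current_t())
w=ctrl.read_camera("wrist");t=cv2.resize(ctrl.read_camera("scene")[160:280,240:440],(800,480),interpolation=cv2.INTER_CUBIC)
cv2.imwrite("pics/s2.png",t)
K=ctrl.camera_params("wrist");r=ctrl.current_eef_rot();p=ctrl.current_tool_pos();T=np.eye(4);T[:3,:3]=r;T[:3,3]=p;np.save("T.npy",T@K['T_tool_cam'])
```

```text
[-0.7945 -0.137  -0.4394] 17.4667
18.5167
```

View pics/s2.png

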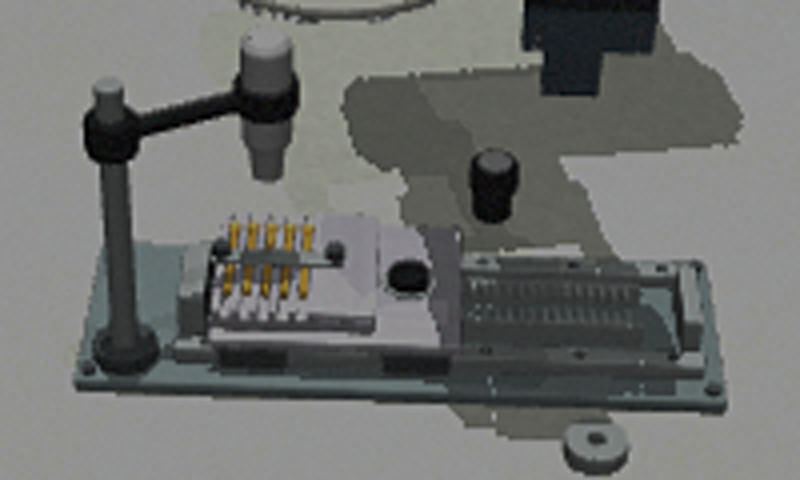

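The carriage stands at the stop with the button up at crop (409,274), and the arm is clear. I'll do one numeric check on the button position, then hand in.

Run:
```python
from h import *
K=ctrl.camera_params("scene")
b=ray(K,K['pose'],240+409.5/4-.5,160+272.5/4-.5,.053)[:2]-c; y=b@ey; print(b@ex,y)
if abs(y-.004)<.004: print(ctrl.sign_off())
```

```text
0.002053769572908212 0.003984149229179162
the job is handed in; nothing more can be done
None
```

The job is handed in: the carriage is at the end stop (button at slide y = 0.0040 m, expected 0.004), the button is up so the carriage should be locked there, and the arm is clear; no verdict was returned.

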